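# Return the red gauge plate to its rack slot

## Task

Take the red-gripped gauge plate out of the grey inspection stand and lower it gently into the slot of the red holder in the gauge rack, upright and fully home, then let go. Leave the yellow and blue plates where they stand.

Things in the scene. Friction and masses are not known exactly. Their poses are not given: they have to be found in the camera images.
- plate_red: upright aluminium plate 80 wide x 12 thick x 110 mm tall, red grip (14 mm thick) along its top 30 mm; 0.25 kg. Origin: centre of underside; x along width, y through thickness, z up. Starts loose in either slot of the grey stand (slot floor 8 mm, ribs 30 mm above the table; slots 95 mm apart, yellow plate in the other). Pinch the grip across its thickness from above, lift straight up.
- holder_red: fixed red holder on a timber base, 108 (x) x 46 x 53 mm high. Origin: centre of underside, 10 mm above table; x along slot, z up. Slot open upward, centred: 96 long, 18 mm wide, floor 8 mm above origin, walls parallel to 40 mm, then flaring to a 38 mm mouth at 53. Home: plate origin 8 mm above holder origin. Blue and yellow holders beside it, any order, 95 mm apart.
- plate_yellow: upright aluminium plate 80 wide x 12 thick x 110 mm tall, yellow grip (14 mm thick) along its top 30 mm; 0.25 kg. Origin: centre of underside; x along width, y through thickness, z up. A bystander in the grey stand beside the red plate: leave it.
- plate_blue: upright aluminium plate 80 wide x 12 thick x 110 mm tall, blue grip (14 mm thick) along its top 30 mm; 0.25 kg. Origin: centre of underside; x along width, y through thickness, z up. A bystander standing home in the blue holder of the rack: leave it.
Not all that is in view belongs to the job. Leave any green look-alike of the plate_red alone.

How it is judged (in metres and radians):
At the end, for the whole second after the job is handed in: The red plate stands at rest in the red holder's slot: within 15 mm of its centre, its underside no more than 6 mm above the slot floor, within 10 degrees of the slot's direction and within 12 degrees of upright, grip uppermost (horizontal distance between plate_red and holder_red below 0.015 m and z of plate_red in the frame of holder_red below 0.014 m and angle between the x axis of plate_red and the x axis of holder_red, either way round below 0.18 rad and angle between plate_red's own z axis and vertical below 0.22 rad and linear speed of plate_red below 0.02 m/s); the robot touches nothing.
It fails at once if the yellow plate is shifted by more than 20 mm (distance of plate_yellow from where it was at the start of the episode above 0.02 m).
It fails at once if the blue plate is shifted by more than 20 mm (distance of plate_blue from where it was at the start of the episode above 0.02 m).
It fails at once if the red plate drops into the holder (faster than 0.6 m/s) (horizontal distance between plate_red and holder_red below 0.04 m and z of plate_red in the frame of holder_red below 0.06 m and linear speed of plate_red above 0.6 m/s).
It also fails if it takes over 42 s, if anything falls off the work surface, if the arm or the gripper's body presses on something with over 40 N, if the wrist force passes 120 N, or if a joint passes its speed limit or range.

## Robot

A 6-joint arm with a two-finger parallel gripper is mounted at the origin on the work surface. World frame = base frame: x ahead of the robot, y to its left, z up, the work surface at z = 0. Lengths are in mm, angles in rad, forces in N, time in s.
With the tool pointing down it reaches from about 375 to 750 mm from the base axis. Payload 9 kg.
Tool frame: the origin (TCP) lies at the very end of the fingers, on their centre line; the grasp point (between the pads) lies 19 mm behind it (robot.grip_depth is the distance from the TCP to the grasp point, in mm); z points along the fingers, y is the line along which they close (so a half turn about z gives the same grasp; the last joint's range is limited). The gripper opens to 85 mm and grips with 20 to 120 N. Pads are 22 mm wide; open, the fingers measure 114 mm over their backs; the gripper's body (76 mm by 85 mm) begins 54 mm behind the grasp point. The pads swing forward as they close: fully open they stand 13 mm farther back than shut.
Start: joints at [-1.325, 0.104, 0.097, 1.564, 0, 1.353], TCP at [268.424, -536.642, 231.331] pointing down, gripper open.
Joint ranges: [-2.99, 2.99], [-0.84, 1.86], [-1.1, 1.16], [-1.84, 2.11], [-1.51, 1.56], [-3.14, 3.14]. Speed limits (rad/s): [2.22, 2.22, 2.57, 3.14, 3.14, 3.14].

## Interface

Orientations are given as a unit quaternion [w, x, y, z].
In Python, from station import observe, vision, job, spotter, robot gives the robot as it stands. The module is installed in compiled form; this text tells all that it offers.
- The arm moves only by the tool jog_arm, never from a script. Its argument "series" is a list of rows, each a list of 5 numbers: the finger opening in m, from 0 to 0.0854, then the shift along the tool's x, y, z in m, then the turn about the tool's z in degrees. A call has 1 to 8 rows; each row shifts and turns the commanded pose from where the row before left it, along the tool's axes as they then stand; what a row does not reach is not made up. A row lasts 1/10 s, in which the tool goes at most 50 mm and 8.59 degrees, less where a joint would pass 70% of its speed; a pose out of reach is approached as far as the arm can. A call is refused whole if a number of a shift passes 0.05 or a number of a turn 8.59, either way. A call with a gripper value outside its range is refused whole. The fingers move at their own pace and stop on an object; the grip force is fixed at half the most. Time passes only in rows, so rows that do not move let the fingers close. It gives the time, the measured TCP pose, the force, the opening and the grip force at its end, in the units of the state.
- observe(): the state, without advancing time (a new reading comes with each control period).
- vision.read_camera(name): name is "scene" or "top" or "wrist"; returns a dict with "color" (384x512x3 uint8, red, green, blue), "fx", "fy", "cx", "cy" (pixels), "k1" (the pictures are not rectified: a ray, as slopes to the right and down, at radius r is drawn at 1 + k1 r^2 times it, then the intrinsics apply), "xyz" and "rotation" of the camera in the world. Camera axes: x right, y down, z forward; pixel columns grow to the right and rows downward; lengths in mm; the calibration is good to about 2 mm. A picture is of the moment at which its call begins. There is no depth.
- job.finish_job(): hands the job in; it is judged then, once.
Trained networks look in the newest picture that a camera, given by its name, has taken for a name from the list of things; names that differ only in an ending like _2 or _b are one class to them, and where a whole thing is asked for, a point or a joint stands for the part that bears it (a point fixed in the world has none). Each returns a list of dicts, best first, with "conf" (0 to 1); they miss things now and then, are a little off and sometimes report something else, mostly with a low value. They report only what shows in the picture. A call takes as long as a camera call. They do not tell look-alikes from the thing itself.
- spotter.cut_out(query, camera): "mask" (384x512 bool, what is visible of it) and "position" ([column, row] as shares, 0 to 1, of the picture: columns of its width, rows of its height, amid what is visible of it).
- spotter.tip_of(query, camera): "position" ([column, row] as shares, 0 to 1, of the picture: columns of its width, rows of its height: a listed point, or the origin of a listed thing).
The state is a dict: "clock": time; "joint_positions": joint angles; "qd": joint speeds; "joint_efforts": joint torques, N m; "tool_pos": TCP position; "tcp_rot": TCP orientation; "wrist_force": force on the tool from outside, world axes, zero at the start; "moment": the same for the moment, N m; "grip_width": finger opening in mm; "grip_force": force on a finger pad.
Only numpy, scipy, OpenCV 4.12 (cv2) and the standard library are available. Lean on these libraries where they do the work, as an engineer would, in place of code of your own. Each camera call takes 0.05 s, during which the arm holds its last target. There are 200 camera calls.

## Working session

There is one attempt and no reset: what is moved stays moved. The work goes in short steps, Python scripts to look and compute and a tool call to move; the robot and the scene stay as the last step left them, time stands still between calls to the robot, and variables do not carry over. Pictures are saved under pics/ and viewed, at most 10 in all, crops included, and the job is handed in when it is done.

Besides the shell and the picture viewer there is one more tool, called after "Emit:" as a command line: name --pt "numbers of a row" for each row, then --argument value for the rest. jog_arm: Moves the arm, as the interface text tells. Its arguments: {"type":"object","properties":{"series":{"type":"array","items":{"type":"array","items":{"type":"number"}}}},"required":["series"]}

```bash
mkdir -p pics
cat > h.py <<'E'
from station import observe, vision, job, spotter, robot
import numpy as np, cv2
def ray(c,u,v):
    K=np.array([[c['fx'],0,c['cx']],[0,c['fy'],c['cy']],[0,0,1.]])
    # ray at radius r drawn at 1+k1 r^2
    p=cv2.undistortPoints(np.array([[[u,v]]],float),K,np.array([c['k1'],0,0,0.]))[0,0]
    R=np.array(c['rotation'],float)
    if R.size==4:
        from scipy.spatial.transform import Rotation as Ro
        R=Ro.from_quat(np.roll(R,-1)).as_matrix()
    return np.array(c['xyz'],float),R.reshape(3,3)@np.array([p[0],p[1],1])
def at(c,u,v,z):
    o,d=ray(c,u,v); return o+d*(z-o[2])/d[2]
E
python3 - <<'E'
from h import *
ims=[]
for n in("scene","top"):
    c=vision.read_camera(n); cv2.imwrite(f'pics/{n}0.png',c['color'][:,:,::-1])
    print(n,c['fx'],c['cx'],c['cy'],c['k1'],c['xyz'],np.array(c['rotation']).tolist())
    for q in("plate_red","holder_red","plate_yellow","plate_blue"):
        for f,g in(("cut",spotter.cut_out),("tip",spotter.tip_of)):
            for r in g(q,n):
                p=np.array(r['position'])*[512,384]
                z=95 if f=="cut" else 10
                print(q,f,round(r['conf'],2),p.round(1),at(c,*p,z).round(), int(r['mask'].sum()) if 'mask' in r else '')
    ims.append(c['color'][:,:,::-1])
c=vision.read_camera("wrist"); ims.append(c['color'][:,:,::-1])
cv2.imwrite('pics/w0.png',ims[2])
E
```

```text
scene 448.0691936292423 253.8796703602389 202.91414706080266 -0.07989064946386254 [1206.39895288   37.15361938  699.27852236] [-0.2737411256440213, 0.6198282538017426, 0.6778166094951114, -0.2853828583022784]
plate_red cut 0.95 [270.4 208.5] [582.  29.  95.] 986
plate_red cut 0.94 [347.1 220.4] [600. 176.  95.] 902
plate_red tip 0.96 [268.7 227.3] [551.  27.  10.] 
plate_red tip 0.9 [341.  239.9] [573. 179.  10.] 
holder_red cut 0.73 [148.9 223.9] [ 646. -195.   95.] 1710
holder_red tip 0.69 [151.4 233.5] [ 593. -216.   10.] 
plate_yellow cut 0.66 [394.  220.8] [592. 266.  95.] 1180
plate_yellow tip 0.88 [388.2 241.2] [567. 277.  10.] 
plate_blue cut 0.97 [103.3 195.6] [ 578. -306.   95.] 1120
plate_blue tip 0.32 [388.2 243. ] [572. 277.  10.] 
top 365.4097933890988 261.0260759207992 190.8056777738207 -0.03352468483820707 [429.822815    -2.66790211 762.78184784] [0.0755092134646298, -0.6963722264025749, 0.711806947087757, -0.05191291799428171]
plate_red cut 0.61 [179.1 182.1] [573. 173.  95.] 821
plate_red cut 0.57 [257.3 200.6] [534.  26.  95.] 564
plate_red tip 0.95 [259.2 204.6] [538.  26.  10.] 
plate_red tip 0.85 [185.2 191.1] [571. 182.  10.] 
holder_red cut 0.58 [376.4 171.7] [ 583. -197.   95.] 1634
holder_red cut 0.48 [128.2 190.9] [558. 270.  95.] 1118
holder_red cut 0.26 [180.7 184.4] [568. 170.  95.] 807
holder_red tip 0.85 [373.9 176.7] [ 592. -216.   10.] 
plate_yellow cut 0.96 [128.3 193.6] [553. 269.  95.] 1133
plate_yellow tip 0.56 [137.2 200.2] [554. 284.  10.] 
plate_blue cut 0.96 [438.6 176.4] [ 571. -311.   95.] 1162
plate_blue cut 0.45 [180.1 186.8] [563. 171.  95.] 827
plate_blue tip 0.75 [422.8 185. ] [ 571. -316.   10.] 
plate_blue tip 0.23 [373.8 174.8] [ 596. -216.   10.]
```

View pics/scene0.png

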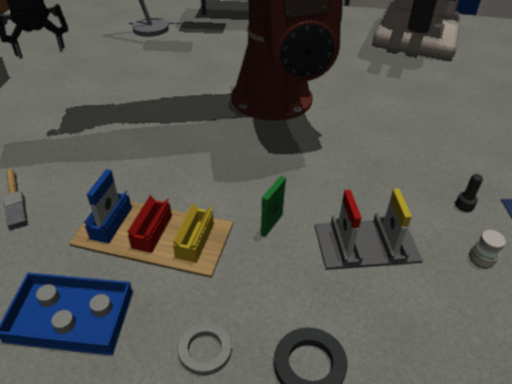

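View pics/top0.png

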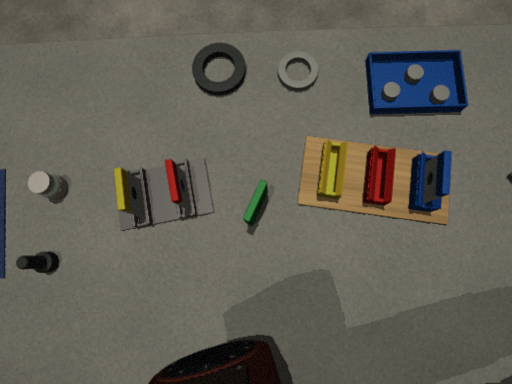

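Scene image: the stand is at right, with the red-gripped plate at (350,222) and yellow at (400,222). The rack is at left: blue plate and holder at (105,205), red holder at (150,223), yellow holder at (195,232). 

There are two candidates for plate_red: top (172,181) / scene (350,222), with a red grip and in the grey stand, and top (257,200) / scene (272,206), an all-green look-alike standing free. The first one fits the description. I'll confirm it in a crop.

Run:
```python
from h import *
c=vision.read_camera("top"); im=c['color']
hsv=cv2.cvtColor(im,cv2.COLOR_RGB2HSV)
red=(((hsv[...,0]<8)|(hsv[...,0]>172))&(hsv[...,1]>140)&(hsv[...,2]>60)).astype(np.uint8)
for nm,(x0,x1,y0,y1),z in(("grip",(150,200,150,220),118),("holder",(355,405,135,215),63)):
    m=np.zeros_like(red); m[y0:y1,x0:x1]=red[y0:y1,x0:x1]
    v=np.argwhere(m)[:,::-1].astype(np.float32)
    P=np.array([at(c,*p,z)[:2] for p in v],np.float32)
    (q,s,a)=cv2.minAreaRect(P); print(nm,len(v),q,s,a); print(cv2.boxPoints((q,s,a)).round().tolist())
a=cv2.resize(im[150:235,110:220],(550,425),interpolation=cv2.INTER_CUBIC)
b=cv2.resize(im[140:225,355:405],(250,425),interpolation=cv2.INTER_CUBIC)
cv2.imwrite('pics/crop.png',np.hstack([a,b])[:,:,::-1])
s=observe(); print(s['tool_pos'],s['tcp_rot'],s['clock'])
w=vision.read_camera("wrist"); print(w['xyz'],np.array(w['rotation']).tolist(),w['fx'])
```

```text
grip 323 (572.2703857421875, 181.1450653076172) (79.3649673461914, 14.008888244628906) 10.928845405578613
[[532.0, 180.0], [535.0, 167.0], [613.0, 182.0], [610.0, 196.0]]
holder 1134 (585.2081909179688, -214.59915161132812) (48.21397399902344, 109.93971252441406) 80.37936401367188
[[527.0, -229.0], [635.0, -248.0], [643.0, -200.0], [535.0, -182.0]]
[ 268.42788466 -536.62778539  231.31749057] [3.36237275e-05 9.73228151e-01 2.29841172e-01 5.84573646e-07] 1.0
[ 335.61946917 -504.09474543  373.25763364] [0.12753483940015514, 0.8410552068338566, -0.5197614461349767, -0.07879748034368289] 342.08680971645714
```

View pics/crop.png

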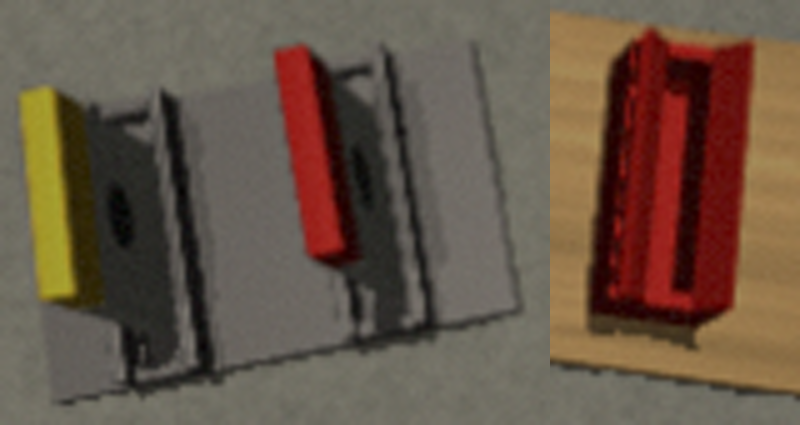

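The red-gripped plate in the stand is confirmed: its top face measures 79 x 14 mm at z=118, centred at (572,181) with yaw 10.9°. The red holder is at (585,-215), yaw -9.6°. To keep joint 6 in range, the tool has to turn -164.3°.

Emit:
jog_arm --pt "0.06 0 0 0 -8.5" --pt "0.06 0 0 0 -8.5" --pt "0.06 0 0 0 -8.5" --pt "0.06 0 0 0 -8.5" --pt "0.06 0 0 0 -8.5" --pt "0.06 0 0 0 -8.5" --pt "0.06 0 0 0 -8.5" --pt "0.06 0 0 0 -8.5"

```text
clock: 1.85
tool_pos: [268.4, -536.6, 231.3]
tcp_rot: [0.0, 0.676, 0.737, -0.0]
wrist_force: [0.2, 0.5, -1.1]
grip_width: 59.8
grip_force: 0.0
```

Emit:
jog_arm --pt "0.06 0 0 0 -8.5" --pt "0.06 0 0 0 -8.5" --pt "0.06 0 0 0 -8.5" --pt "0.06 0 0 0 -8.5" --pt "0.06 0 0 0 -8.5" --pt "0.06 0 0 0 -8.5" --pt "0.06 0 0 0 -8.5" --pt "0.06 0 0 0 -8.5"

```text
clock: 2.65
tool_pos: [268.4, -536.7, 231.4]
tcp_rot: [0.0, 0.148, 0.989, -0.0]
wrist_force: [0.0, 0.2, -0.1]
grip_width: 60.2
grip_force: 0.0
```

Emit:
jog_arm --pt "0.06 0 0 0 -8.5" --pt "0.06 0 0 0 -8.5" --pt "0.06 0 0 0 -8.5" --pt "0.06 0 0 0 -2.8"

```text
clock: 3.05
tool_pos: [268.4, -536.6, 231.3]
tcp_rot: [0.0, -0.097, 0.995, -0.0]
wrist_force: [-0.5, 0.5, -0.1]
grip_width: 59.9
grip_force: 0.0
```

Emit:
jog_arm --pt "0.06 -0.027 0.04 0 0" --pt "0.06 -0.027 0.04 0 0" --pt "0.06 -0.027 0.04 0 0" --pt "0.06 -0.027 0.04 0 0" --pt "0.06 -0.027 0.04 0 0" --pt "0.06 -0.027 0.04 0 0" --pt "0.06 -0.027 0.04 0 0" --pt "0.06 -0.027 0.04 0 0"

```text
clock: 3.85
tool_pos: [420.6, -179.9, 231.5]
tcp_rot: [0.0, -0.095, 0.996, -0.0]
wrist_force: [1.0, 0.2, -0.3]
grip_width: 60.3
grip_force: 0.0
```

Emit:
jog_arm --pt "0.06 -0.027 0.04 0 0" --pt "0.06 -0.027 0.04 0 0" --pt "0.06 -0.027 0.04 0 0" --pt "0.06 -0.027 0.04 0 0" --pt "0.06 -0.027 0.04 0 0" --pt "0.06 -0.027 0.04 0 0" --pt "0.06 -0.027 0.04 0 0" --pt "0.06 0 0 0 0"

```text
clock: 4.65
tool_pos: [553.6, 133.7, 230.2]
tcp_rot: [-0.0, -0.097, 0.995, 0.001]
wrist_force: [-0.5, -0.8, 0.2]
grip_width: 59.8
grip_force: 0.0
```

```bash
cat > look.py <<'E'
from h import *
import sys
z=float(sys.argv[1]); n=sys.argv[2]
c=vision.read_camera("wrist"); im=c['color']
hsv=cv2.cvtColor(im,cv2.COLOR_RGB2HSV)
red=(((hsv[...,0]<8)|(hsv[...,0]>172))&(hsv[...,1]>140)&(hsv[...,2]>60)).astype(np.uint8)
k,l,st,ce=cv2.connectedComponentsWithStats(red)
for i in range(1,k):
    if st[i,4]<150: continue
    v=np.argwhere(l==i)[:,::-1]
    P=np.array([at(c,*p,z)[:2] for p in v.astype(float)],np.float32)
    q,s,a=cv2.minAreaRect(P); print(st[i],ce[i].round(),np.round(q,1),np.round(s,1),round(a,1),im[l==i].mean(0).round())
cv2.imwrite(f'pics/{n}.png',im[:,:,::-1])
s=observe(); print(s['clock'],s['tool_pos'],s['tcp_rot'],c['xyz'])
E
python3 look.py 118 w1
```

```text
[ 295  174   22   91 1519] [306. 219.] [572.7 179. ] [77.7 13.8] 10.7 [233.  79.  73.]
4.7 [553.00141543 131.39271974 230.46044193] [-6.49714082e-04 -9.67729014e-02  9.95306272e-01  8.79370119e-05] [479.09079046 117.5747876  372.15816153]
```

View pics/w1.png

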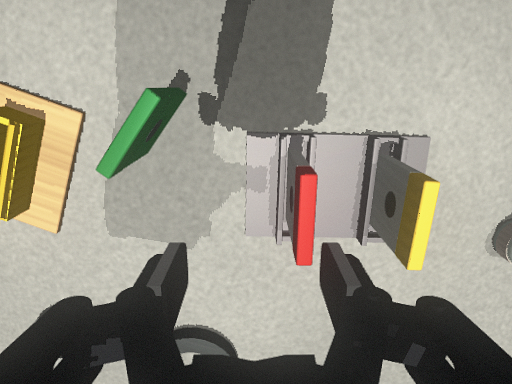

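Wrist view: the red grip is at (306,219), green at (140,130), yellow at (423,225). It gives (572.7,179), which agrees with the top camera to within 2 mm.

Emit:
jog_arm --pt "0.06 -0.015 0.022 0 0.3" --pt "0.06 -0.014 0.022 0 0" --pt "0.06 0 0 0.03 0" --pt "0.06 0 0 0.03 0" --pt "0.06 0 0 0.02 0" --pt "0.06 0 0 0 0" --pt "0.06 0 0 0 0"

```text
clock: 5.4
tool_pos: [573.3, 176.7, 152.1]
tcp_rot: [0.0, -0.092, 0.996, -0.0]
wrist_force: [0.4, 1.3, 1.6]
grip_width: 59.9
grip_force: 0.0
```

```bash
python3 look.py 118 w2
```

```text
[ 249  151   25   62 1397] [261. 181.] [546.7 174.5] [34.  13.1] 11.5 [138.  54.  51.]
[ 250  241   23   48 1074] [261. 265.] [595.5 184.2] [30.8 13. ] 10.5 [232.  83.  77.]
5.45 [573.88823037 176.90280562 152.93539457] [ 9.03783701e-04 -9.16810978e-02  9.95788004e-01 -1.02095589e-04] [498.44758334 161.63191679 293.98221825]
```

Emit:
jog_arm --pt "0.06 0.002 0.003 0.02 0" --pt "0.06 0 0 0.02 0" --pt "0.06 0 0 0.02 0" --pt "0.06 0 0 0.01 0" --pt "0.06 0 0 0 0" --pt "0.06 0 0 0 0"

```text
clock: 6.05
tool_pos: [571.5, 180.1, 82.8]
tcp_rot: [0.001, -0.092, 0.996, -0.0]
wrist_force: [0.3, -0.7, 0.3]
grip_width: 60.2
grip_force: 0.0
```

Emit:
jog_arm --pt "0.03 0 0 0 0" --pt "0.0 0 0 0 0" --pt "0.0 0 0 0 0" --pt "0.0 0 0 0 0" --pt "0.0 0 0 0 0" --pt "0.0 0 0 0 0" --pt "0.0 0 0 0 0" --pt "0.0 0 0 0 0"

```text
clock: 6.85
tool_pos: [571.2, 180.3, 82.0]
tcp_rot: [0.001, -0.092, 0.996, -0.0]
wrist_force: [-0.8, 0.4, 6.0]
grip_width: 13.7
grip_force: 59.3
```

Gripped at 13.7 mm, as expected for the 14 mm grip. Next I lift it straight up.

Emit:
jog_arm --pt "0 0 0 -0.01 0" --pt "0 0 0 -0.02 0" --pt "0 0 0 -0.02 0" --pt "0 0 0 -0.025 0" --pt "0 0 0 -0.025 0" --pt "0 0 0 -0.025 0" --pt "0 0 0 -0.025 0" --pt "0 0 0 0 0"

```text
clock: 7.65
tool_pos: [572.0, 180.3, 235.1]
tcp_rot: [0.002, -0.092, 0.996, -0.0]
wrist_force: [0.3, 0.0, -2.4]
grip_width: 13.3
grip_force: 58.5
```

Emit:
jog_arm --pt "0 0 0 0 4" --pt "0 0 0 0 6" --pt "0 0 0 0 6" --pt "0 0 0 0 4.2" --pt "0 -0.004 -0.02 0 0" --pt "0 -0.007 -0.035 0 0" --pt "0 -0.007 -0.035 0 0" --pt "0 -0.007 -0.035 0 0"

```text
clock: 8.45
tool_pos: [573.8, 51.7, 229.8]
tcp_rot: [-0.001, 0.084, 0.996, -0.0]
wrist_force: [0.4, -0.3, -2.5]
grip_width: 13.0
grip_force: 58.7
```

Emit:
jog_arm --pt "0 -0.008 -0.035 0 0" --pt "0 -0.008 -0.035 0 0" --pt "0 -0.008 -0.035 0 0" --pt "0 -0.008 -0.035 0 0" --pt "0 -0.008 -0.035 0 0" --pt "0 -0.008 -0.035 0 0" --pt "0 -0.006 -0.03 0 0" --pt "0 0 -0.015 0 0"

```text
clock: 9.25
tool_pos: [584.4, -209.9, 229.4]
tcp_rot: [-0.001, 0.085, 0.996, 0.0]
wrist_force: [-0.4, 1.1, -2.3]
grip_width: 13.6
grip_force: 58.8
```

Emit:
jog_arm --pt "0 0 -0.007 0 0" --pt "0 0 0 0 0" --pt "0 0 0 0 0"

```text
clock: 9.55
tool_pos: [583.9, -213.4, 231.2]
tcp_rot: [-0.0, 0.083, 0.997, 0.0]
wrist_force: [0.1, 0.2, -1.9]
grip_width: 13.4
grip_force: 58.8
```

```bash
python3 look.py 63 w3
python3 - <<'E'
from h import *
c=vision.read_camera("top"); d=vision.read_camera("scene")
cv2.imwrite('pics/both.png',np.vstack([cv2.resize(c['color'][110:260,290:460],None,fx=3,fy=2),cv2.resize(d['color'][100:300,50:220],None,fx=3,fy=1.4)])[:,:,::-1])
E
```

```text
[ 224  113   50  249 9365] [251. 233.] [ 667.8 -232. ] [ 45.6 277. ] 81.4 [117.  43.  36.]
9.6 [ 584.02969941 -213.26201206  231.32469847] [-2.36618224e-05  8.32999138e-02  9.96524514e-01  1.31596154e-04] [ 508.9448485  -202.17260539  373.11846354]
```

View pics/w3.png

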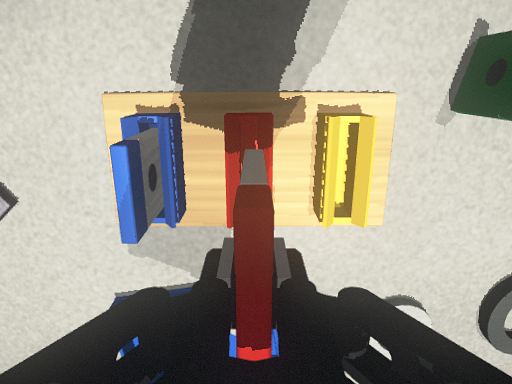

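Wrist view: the red holder's rim spans cols 225-273 from row 113 to 225, and the held plate's lower edge is centred near (253,150). Blue is at (150,180), yellow at (347,170). I'll measure the lateral offset between plate and holder.

Run:
```python
from h import *
c=vision.read_camera("wrist"); im=c['color']
hsv=cv2.cvtColor(im,cv2.COLOR_RGB2HSV)
red=((hsv[...,0]<8)|(hsv[...,0]>172))&(hsv[...,1]>140)&(hsv[...,2]>40)
t=np.radians(-9.6); ux=np.array([np.cos(t),np.sin(t)]); uy=np.array([-ux[1],ux[0]])
tcp=np.array(observe()['tool_pos'][:2])
def loc(u,v,z): d=at(c,u,v,z)[:2]-tcp; return np.array([d@ux,d@uy]).round(1)
for r in (120,128,136,144,160,180,200,215):
    cs=np.where(red[r,215:285])[0]+215; print(r,cs.min(),cs.max(),loc(cs.min()-.5,r,63),loc(cs.max()+.5,r,63))
cs=np.where(red[:,235])[0]; print('top row',cs.min(),loc(235,cs.min()-.5,63)); 
cc=cs[cs<240]; print('bot',cc.max())
cv2.imwrite('pics/z.png',cv2.resize(im[100:240,205:295],(540,560*3//2 if 0 else 598),interpolation=cv2.INTER_CUBIC)[:,:,::-1])
for u,v in((243,184),(264,184),(243,150),(264,150)): print(u,v,loc(u,v,157),loc(u,v,237))
```

```text
120 224 272 [-46.1 -28.1] [-46.1  15.8]
128 225 272 [-39.  -27.3] [-39.   15.9]
136 225 271 [-31.8 -27.5] [-31.8  15.1]
144 225 272 [-24.5 -27.7] [-24.5  16.1]
160 225 272 [ -9.6 -28. ] [-9.6 16.4]
180 226 272 [  9.6 -27.5] [ 9.6 16.7]
200 226 270 [ 29.5 -28. ] [29.4 15.1]
215 227 272 [ 44.9 -27.4] [44.8 17.3]
top row 113 [-52.7 -17.7]
bot 239
243 184 [-13.6  -8.1] [-36.6  -5.6]
264 184 [-13.6   5.7] [-36.6   3.1]
243 150 [-36.2  -7.9] [-50.9  -5.5]
264 150 [-36.2   5.5] [-50.9   3. ]
```

View pics/z.png

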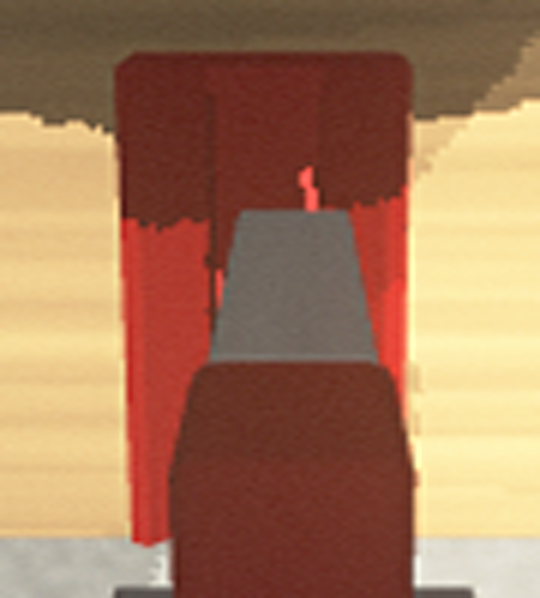

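Relative to the TCP, the holder centre lies about -5.8 mm across and the plate's lower edge about -1 mm. Yaw is already aligned. I'll shift about -4 mm across, go down to just above the mouth and measure again.

Emit:
jog_arm --pt "0 0.0015 -0.004 0.01 0" --pt "0 0 0 0.02 0" --pt "0 0 0 0.02 0" --pt "0 0 0 0.02 0" --pt "0 0 0 0.01 0" --pt "0 0 0 0 0" --pt "0 0 0 0 0"

```text
clock: 10.45
tool_pos: [581.9, -218.3, 151.8]
tcp_rot: [0.0, 0.084, 0.996, -0.0]
wrist_force: [1.1, -0.0, -1.7]
grip_width: 13.3
grip_force: 58.7
```

Run:
```python
from h import *
c=vision.read_camera("wrist"); im=c['color']
hsv=cv2.cvtColor(im,cv2.COLOR_RGB2HSV)
red=((hsv[...,0]<8)|(hsv[...,0]>172))&(hsv[...,1]>140)&(hsv[...,2]>40)
t=np.radians(-9.6); ux=np.array([np.cos(t),np.sin(t)]); uy=np.array([-ux[1],ux[0]])
s=observe(); tcp=np.array(s['tool_pos'][:2]); print(s['tool_pos'],s['wrist_force'])
zb=s['tool_pos'][2]-74
def loc(u,v,z): d=at(c,u,v,z)[:2]-tcp; return np.array([d@ux,d@uy]).round(1)
rows=np.where(red[:,250])[0]; r0=rows.min(); print('zb',zb,'end',r0,loc(250,r0-.5,63))
grey=(hsv[...,1]<60)
for r in range(r0+4,r0+75,6):
    cs=np.where(red[r,190:320])[0]+190
    g=[k for k in range(235,275) if grey[r,k]]
    print(r,cs.min(),cs.max(),loc(cs.min()-.5,r,63),loc(cs.max()+.5,r,63),(min(g),max(g),loc(min(g)-.5,r,zb),loc(max(g)+.5,r,zb)) if g else '')
cv2.imwrite('pics/z2.png',cv2.resize(im[r0-20:r0+130,190:320],(520,600),interpolation=cv2.INTER_CUBIC)[:,:,::-1])
```

```text
[ 582.23223681 -218.54644219  152.43533141] [ 0.99889554 -0.03602596 -2.47732506]
zb 78.43533141152406 end 121 [-53.7  -3.5]
125 223 285 [-50.8 -21.9] [-50.8  20.2] 
131 222 286 [-46.8 -22.7] [-46.8  21. ] 
137 222 286 [-42.8 -22.8] [-42.8  21.1] 
143 223 286 [-38.7 -22.2] [-38.7  21.2] 
149 223 286 [-34.6 -22.3] [-34.6  21.3] 
155 223 285 [-30.4 -22.4] [-30.4  20.7] (244, 263, array([-33.5,  -7.6]), array([-33.5,   5.2]))
161 223 285 [-26.2 -22.6] [-26.2  20.8] (243, 264, array([-29.6,  -8.3]), array([-29.6,   5.9]))
167 223 285 [-22.  -22.7] [-22.   20.9] (242, 264, array([-25.6,  -9. ]), array([-25.6,   5.9]))
173 223 284 [-17.7 -22.8] [-17.7  20.3] (242, 265, array([-21.6,  -9. ]), array([-21.6,   6.6]))
179 224 284 [-13.4 -22.2] [-13.4  20.5] (241, 266, array([-17.6,  -9.7]), array([-17.6,   7.3]))
185 224 285 [ -9.  -22.3] [-9.  21.3] 
191 224 285 [ -4.6 -22.4] [-4.6 21.4]
```

View pics/z2.png

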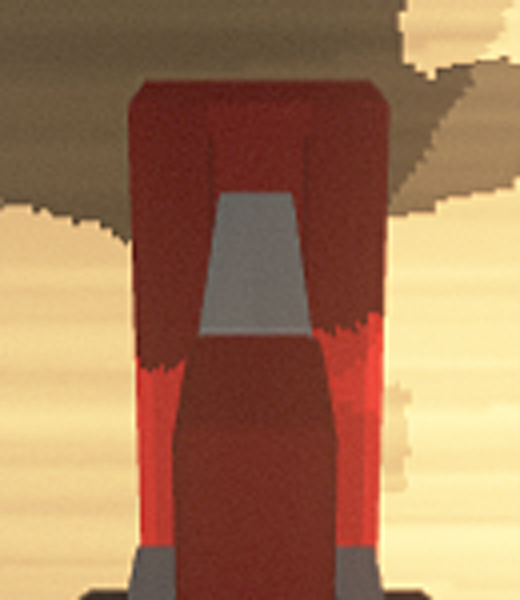

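The plate is centred over the slot to about 0.5 mm across. The slot runs cols 211-308 in the crop and the plate's lower edge cols 217-295 (the slot is deeper, so it appears smaller). Now I lower it slowly.

Emit:
jog_arm --pt "0 0.002 0 0.006 0" --pt "0 0 0 0.006 0" --pt "0 0 0 0.006 0" --pt "0 0 0 0.006 0" --pt "0 0 0 0.006 0" --pt "0 0 0 0 0"

```text
clock: 11.1
tool_pos: [579.2, -217.6, 119.9]
tcp_rot: [-0.001, 0.084, 0.996, 0.0]
wrist_force: [-1.0, 0.7, -2.1]
grip_width: 13.0
grip_force: 58.7
```

Emit:
jog_arm --pt "0 0 0 0.005 0" --pt "0 0 0 0.005 0" --pt "0 0 0 0.005 0" --pt "0 0 0 0.004 0" --pt "0 0 0 0.004 0" --pt "0 0 0 0 0"

```text
clock: 11.7
tool_pos: [579.5, -217.7, 97.5]
tcp_rot: [-0.0, 0.084, 0.996, 0.0]
wrist_force: [-0.2, -0.4, -2.3]
grip_width: 13.3
grip_force: 58.7
```

No contact so far, with about 5 mm left.

Emit:
jog_arm --pt "0 0 0 0.002 0" --pt "0 0 0 0.002 0" --pt "0 0 0 0.001 0" --pt "0 0 0 0 0" --pt "0 0 0 0 0"

```text
clock: 12.2
tool_pos: [579.8, -217.9, 93.4]
tcp_rot: [0.0, 0.084, 0.996, -0.0]
wrist_force: [0.3, -0.5, -2.0]
grip_width: 13.5
grip_force: 58.7
```

Emit:
jog_arm --pt "0 0 0 0.001 0" --pt "0 0 0 0.001 0" --pt "0 0 0 0 0" --pt "0 0 0 0 0"

```text
clock: 12.6
tool_pos: [580.0, -218.1, 92.0]
tcp_rot: [0.0, 0.084, 0.996, -0.0]
wrist_force: [-2.3, 0.2, 5.6]
grip_width: 12.7
grip_force: 59.7
```

It touches the floor at the expected height (TCP z=92). Now I release and retreat straight up.

Emit:
jog_arm --pt "0.03 0 0 0 0" --pt "0.05 0 0 0 0" --pt "0.05 0 0 0 0" --pt "0.05 0 0 0 0" --pt "0.05 0 0 -0.01 0" --pt "0.05 0 0 -0.02 0" --pt "0.05 0 0 -0.03 0" --pt "0.05 0 0 -0.03 0"

```text
clock: 13.4
tool_pos: [579.6, -217.8, 182.8]
tcp_rot: [-0.0, 0.084, 0.996, -0.0]
wrist_force: [0.4, -0.3, 0.2]
grip_width: 49.9
grip_force: 0.0
```

Emit:
jog_arm --pt "0.05 0 0 -0.03 0" --pt "0.05 0 0 -0.03 0" --pt "0.05 0.03 0 0 0" --pt "0.05 0.03 0 0 0" --pt "0.05 0.03 0 0 0" --pt "0.05 0 0 0 0" --pt "0.05 0 0 0 0"

```text
clock: 14.1
tool_pos: [491.1, -203.0, 242.3]
tcp_rot: [0.001, 0.084, 0.996, -0.0]
wrist_force: [-0.1, 0.8, 0.0]
grip_width: 50.1
grip_force: 0.0
```

```bash
python3 look.py 128 w4
python3 - <<'E'
from h import *
d=vision.read_camera("scene")
cv2.imwrite('pics/s4.png',cv2.resize(d['color'][140:290,60:250],(760,600),interpolation=cv2.INTER_CUBIC)[:,:,::-1])
E
```

```text
[ 232  195   45  131 4331] [254. 255.] [ 559.  -215.4] [ 35.3 123.8] 80.6 [176.  61.  50.]
14.15 [ 491.5448398  -203.15117087  242.14158623] [ 7.12672147e-04  8.39972631e-02  9.96465644e-01 -4.14738388e-04] [ 415.9081719  -191.50505407  384.14432154]
```

View pics/s4.png

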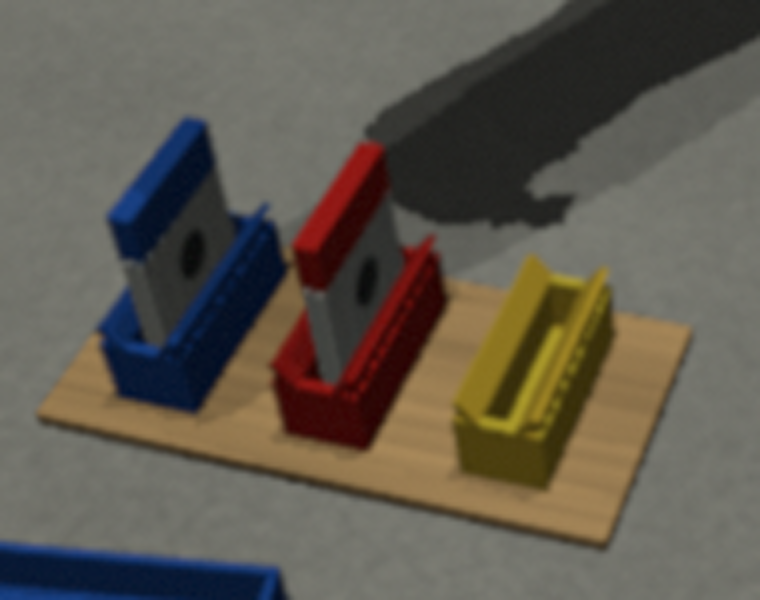

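The red plate stands upright and home in the red holder (crop (340,270)), at the same depth as the blue plate beside it at (165,240). The arm is clear, so I'm handing in.

```bash
python3 -c "
from h import *
print(job.finish_job())"
```

```text
the job is handed in; nothing more can be done
None
```

The red plate is in the red holder's slot, upright, fully home and released; I handed the job in at about 14 s with the arm clear and no verdict shown, and I never touched the yellow or blue plates.

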